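Lever open the parts box and hold the hinge leaf in line on the jamb

ROBOT

A 6-joint arm with a two-finger parallel gripper is mounted at the origin on a cart in front of the work surface, level with it; the furniture and walls round the work are solid. World frame = base frame: x ahead of the robot, y to its left, z up, the work surface at z = 0. Lengths are in mm, angles in degrees, forces in N, time in s.
With the tool pointing down it reaches from about 350 to 850 mm from the base axis. Payload 8.1 kg.
Tool frame: the origin (TCP) lies between the finger pads; the fingertips stand 25 mm ahead of it and the grasp point (between the pads) lies 6 mm ahead of it (r.tcp_to_tips is the distance from the TCP to the fingertips, in mm); z points along the fingers, y is the line along which they close (so a half turn about z gives the same grasp; the last joint's range is limited). The gripper opens to 85 mm and grips with 20 to 120 N. Pads are 22 mm wide; open, the fingers measure 114 mm over their backs; the gripper's body (76 mm by 85 mm) begins 54 mm behind the grasp point. The pads swing forward as they close: fully open they stand 13 mm farther back than shut.
Start: joints at [61.398, 7.471, 85.268, -0, 87.261, -4.893], TCP at [241.235, 549.374, 256.292] pointing down, gripper open.
Joint ranges: [-169.43, 169.43], [-51.17, 129.36], [1.28, 143.12], [-76.62, 256.62], [0, 156.53], [-152.29, 152.29]. Speed limits (degrees/s): [136.94, 136.94, 159.86, 180, 180, 180].

INTERFACE

Orientations are given as [roll, pitch, yaw] about the fixed x, y, z axes, in that order (R = Rz(yaw) Ry(pitch) Rx(roll)).
In Python, from bench import r gives the robot as it stands.
- The arm moves only by the tool apply_moves, never from a script. Its arguments are lists of equal length, an entry for each row: "angular": the turn, a rotation vector about the world's x, y, z in units of 8 degrees (1.0 is 8 degrees), a list of three; "travel": the shift along the world's x, y, z in units of 40 mm (1.0 is 40 mm), a list of three; "jaw": the opening, from 0 (shut) to 1 (fully open). A call has 1 to 20 rows; each row shifts and turns the commanded pose from where the row before left it; what a row does not reach is not made up. A row lasts 1/8 s, in which the tool goes at most 62.5 mm and 10.7 degrees, less where a joint would pass 70% of its speed; a pose out of reach is approached as far as the arm can. A call is refused whole if a number of a shift passes 1 or a number of a turn 1, either way. A call with a gripper value outside its range is refused whole. The fingers move at their own pace and stop on an object; "force" is the grip in N (left out, the last holds). Time passes only in rows, so rows that do not move let the fingers close. It gives the time, the measured TCP pose, the force, the opening and the grip force at its end, in the units of the state.
- r.sense(): the state, without advancing time (a new reading comes with each control period).
- r.snapshot(name): name is "scene" or "top" or "wrist"; returns a dict with "color" (400x640x3 uint8, red, green, blue), "fx", "fy", "cx", "cy" (pixels), "distortion" ([k1, k2, p1, p2, k3] as OpenCV has them; the pictures are not rectified), "R" (3x3) and "t" (3): a world point X has camera coordinates R X + t; the wrist camera has in their place "mount" (4x4, takes a point from camera to tool coordinates, whose origin is the TCP and whose axes are the flange's). Camera axes: x right, y down, z forward; pixel columns grow to the right and rows downward; lengths in mm; the calibration is good to about 2 mm. A picture is of the moment at which its call begins: read the wrist's pose just before it. There is no depth.
- r.hand_in(): hands the job in; it is judged then, once.
The state is a dict: "time": time; "joint_pos": joint angles; "qd": joint speeds; "joint_efforts": joint torques, N m; "tool_pos": TCP position; "tcp_rot": TCP orientation; "ft_force": force on the tool from outside, world axes, zero at the start; "wrist_torque": the same for the moment, N m; "finger_gap": finger opening in mm; "grip_force": force on a finger pad.
Only numpy, scipy, OpenCV 4.12 (cv2) and the standard library are available. Lean on these libraries where they do the work, as an engineer would, in place of code of your own. Each camera call takes 0.05 s, during which the arm holds its last target. There are 200 camera calls.

TASK

Lever open the lid of the grey parts box with the blade of the flat screwdriver (do not push the lid with the gripper), leave the lid standing open, and lay the screwdriver back down on the bench. Take the loose hinge leaf out of the box and bring its knuckle into the middle of the gap between the two knuckles on the jamb block, upright and pressed no more than lightly, so that all three knuckle holes line up for a pin. Finish while holding the leaf there in the gripper, still and not resting on anything, and leave the pin, tape roll and spool where they are.

Things in the scene. Friction and masses are not known exactly. Their poses are not given: they have to be found in the camera images.
- driver_grip (a point): Point on the axis of the loose flat screwdriver, inside its red round handle (28 mm thick); 14 mm above the bench as it lies. Own -y points along the tool to the blade: tip 137 mm away, 6 mm wide, 2 mm thick, shank 6.4 mm. The handle reaches 17 mm towards the blade and 87 mm back from this point. 0.09 kg. It can roll about its axis
- parts_box: Grey steel parts box, fixed to the bench, 118 mm (own x) x 156 mm (own y) x 66 mm high, walls and floor 5 mm; own -x is its front. Origin under its centre at bench level. Inside, two wooden rails, 12 mm high above the floor and 13 mm apart, run along own x and hold the loose leaf upright
- lid_hinge_line (a point): Middle of the lid's hinge line: the upper rim of the box's back wall, 59 mm behind the box centre and 66 mm above the bench; same axes as the box; the hinge runs along own y
- lid (a joint): Lid angle, rad: 0 shut and level, 1.57 straight up, 1.85 stop. Flat plate 5 mm thick, 156 mm wide, reaching 138 mm forward from the hinge, so it stands 20 mm over the box's front face; underside 66.5 mm above the bench when shut. Stiff hinge: the lid stays where it is left; about 1.5 N at its front edge lifts it. 0.1 kg
- leaf_plate (a point): Centre of the plate of the loose hinge leaf (dark steel, about 0.28 kg), which stands on its long edge between the rails in the box, plate bottom 5 mm and top 49 mm above the bench. Plate 60 mm long (own x), 10 mm thick (own y), 44 mm high (own z up). A knuckle sits on a neck at its +x end
- leaf_knuckle (a point): Centre of the loose leaf's knuckle, on its hole's axis, 48 mm from the plate centre along own +x and at the same height: an upright tube 26 mm outside diameter, 24 mm high, hole 14 mm; the hole runs along own z. The plate's nearest edge is 18 mm from the hole's axis
- jamb_gap (a point): Middle of the gap between the two fixed knuckles, on their common upright axis (own z), 78 mm above the bench. Fixed knuckles: tubes 26 mm across, 24 mm high, hole 14 mm. Gap 32 mm high (62 to 94 mm above the bench); upper knuckle's top at 118 mm. Own +x points into the block; the leaf comes in from -x
- hinge_pin: Loose steel hinge pin with head, 10 mm thick, 94 mm long, lying on the bench left of the vise; leave it
- tape_roll: Roll of masking tape lying flat, 105 mm across, 25 mm high, origin under its centre; leave it
- solder_spool: White spool, 52 mm across, 30 mm high, origin under its centre; leave it
- jamb: Upright wooden jamb block (top 130 mm above the bench, 74 mm wide) on a plywood foot 12 mm high, fixed to the bench, with the fixed hinge leaf on its front. Origin at bench level under the hinge axis, axes as jamb_gap. The fixed leaf's flat face is 13.5 mm behind the axis (+x), so a loose knuckle pushed in until it touches stops 0.5 mm beyond the axis

How it is judged (in metres and radians):
On the way, in this order (a step that is already met when the one before it is completed fails the run):
1. the screwdriver is lifting the lid (value of joint lid above 0.15 rad and contact force between screwdriver and lid above 0.3 N).
2. the lid stands open (value of joint lid above 1.2 rad), for 0.2 s.
3. the screwdriver lies on the bench, let go (height (world z) of driver_grip between 0.005 and 0.025 m and contact force between the fingers and screwdriver below 0.2 N), for 0.1 s.
4. the leaf is lifted out of the box in the gripper (height (world z) of leaf_plate above 0.1 m and contact force between the fingers and leaf above 1 N), for 0.1 s.
At the end, for the whole second after the job is handed in: The gripper holds the leaf still, its knuckle's hole within 4 mm of the fixed holes' axis, within 3 mm of mid-gap in height, axes parallel within 0.12 rad, pressing on the jamb with less than 15 N; the lid is open beyond 1.2 rad; the screwdriver lies on the bench (horizontal distance between leaf_knuckle and jamb_gap below 0.004 m and z of leaf_knuckle in the frame of jamb_gap between -0.003 and 0.003 m and angle between the z axis of leaf_knuckle and the z axis of jamb_gap, either way round below 0.12 rad and contact force between the fingers and leaf above 1 N and contact force between leaf and jamb below 15 N and linear speed of leaf below 0.02 m/s and value of joint lid above 1.2 rad and height (world z) of driver_grip between 0.005 and 0.025 m and contact force between screwdriver and parts_box below 0.2 N); the arm keeps its last pose, push and grip.
It fails at once if the lid is pushed with the fingers (contact force between the fingers and lid above 1 N).
It fails at once if the pin, tape roll or spool is disturbed (distance of any of hinge_pin, tape_roll, solder_spool from where it was at the start of the episode above 0.03 m).
It also fails if it takes over 64 s, if anything falls off the work surface, if the arm or the gripper's body presses on something with over 40 N, if the wrist force passes 120 N, or if a joint passes its speed limit or range.

## Working session

There is one attempt and no reset: what is moved stays moved. The work goes in short steps, Python scripts to look and compute and a tool call to move; the robot and the scene stay as the last step left them, time stands still between calls to the robot, and variables do not carry over. Pictures are saved under pics/ and viewed, at most 10 in all, crops included, and the job is handed in when it is done.

Besides the shell and the picture viewer there is one more tool, called after "Emit:" as name(argument=value, ...) on one line, values as JSON. apply_moves: Moves the arm, as the interface text tells. Its arguments: {"type":"object","properties":{"angular":{"type":"array"},"travel":{"type":"array"},"jaw":{"type":"array"},"force":{"type":"number"}},"required":["angular","travel","jaw"]}

```bash
ls; mkdir -p pics
cat > h.py <<'E'
import numpy as np, cv2
from bench import r
from scipy.spatial.transform import Rotation as Ro
def save(name,fn):
    s=r.sense(); d=r.snapshot(name); cv2.imwrite('pics/'+fn+'.png',cv2.cvtColor(d['color'],cv2.COLOR_RGB2BGR))
    d['K']=np.array([[d['fx'],0,d['cx']],[0,d['fy'],d['cy']],[0,0,1.]]); d['D']=np.array(d['distortion'],float)
    if 'R' in d: R=np.array(d['R']);t=np.array(d['t'])
    else:
        M=np.array(d['mount']); T=np.eye(4); T[:3,:3]=Ro.from_euler('xyz',s['tcp_rot'],degrees=True).as_matrix(); T[:3,3]=s['tool_pos']
        W=np.linalg.inv(T@M); R=W[:3,:3]; t=W[:3,3]
    d['R']=R; d['t']=t
    np.savez('pics/'+fn+'.npz',K=d['K'],D=d['D'],R=R,t=t,img=d['color'])
    return d
def load(fn): return dict(np.load('pics/'+fn+'.npz'))
def ray(d,px):
    u=cv2.undistortPoints(np.array(px,float).reshape(-1,1,2),d['K'],d['D']).reshape(-1,2)
    v=np.c_[u,np.ones(len(u))]@d['R']; return -d['R'].T@d['t'], v
def onplane(d,px,z):
    c,v=ray(d,px); return c+v*((z-c[2])/v[:,2])[:,None]
def proj(d,X):
    return cv2.projectPoints(np.array(X,float).reshape(-1,1,3),cv2.Rodrigues(d['R'])[0],d['t'],d['K'],d['D'])[0].reshape(-1,2)
def cross(d1,p1,d2,p2):
    c1,v1=ray(d1,p1);c2,v2=ray(d2,p2);out=[]
    for a,b in zip(v1,v2):
        s=np.linalg.lstsq(np.c_[a,-b],c2-c1,rcond=None)[0]; P=c1+a*s[0];Q=c2+b*s[1]; out.append(np.r_[(P+Q)/2,np.linalg.norm(P-Q)])
    return np.array(out)
E
python3 - <<'E'
from h import *
for n in('top','scene'):
    d=save(n,n); print(n,-d['R'].T@d['t'],d['R'][2])
s=r.sense();print(s)
E
```

```text
pics
top [ 380.52381761   72.31162929 1125.88846384] [ 0.12827598  0.01352733 -0.99164625]
scene [  51.69039133 -644.62492462  666.77130989] [ 0.43444253  0.68510659 -0.58471246]
{'time': 0.1, 'joint_pos': array([ 6.13978591e+01,  7.51133087e+00,  8.53216804e+01, -3.39769981e-04,
        8.72619849e+01, -4.89085761e+00]), 'qd': array([-0.00466303, -0.06379226, -0.16372644,  0.0513282 , -0.09968629,
        0.09007574]), 'joint_efforts': array([ 5.22422033e-04, -5.70948136e+01, -5.01945126e+01, -1.69192085e-04,
        8.00770096e-03,  1.12894227e-05]), 'tool_pos': array([241.02343518, 548.9755766 , 255.3565943 ]), 'tcp_rot': array([-1.79905321e+02, -7.76106133e-03,  1.56288727e+02]), 'ft_force': array([-0.05053789,  0.72197567,  0.2513966 ]), 'wrist_torque': array([-0.00273885, -0.05306231, -0.00224404]), 'grip_force': 0.0, 'finger_gap': 85.44399458913539}
```

View pics/top.png

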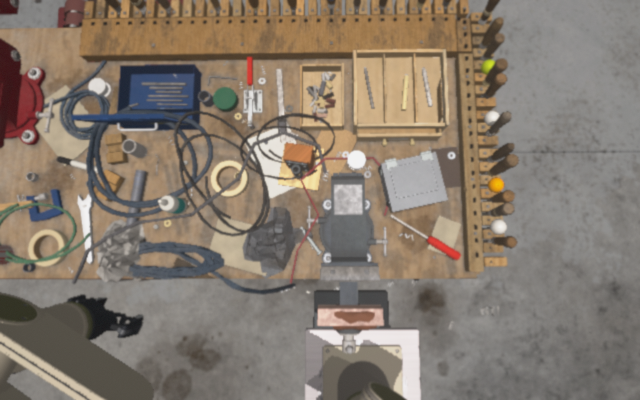

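View pics/scene.png

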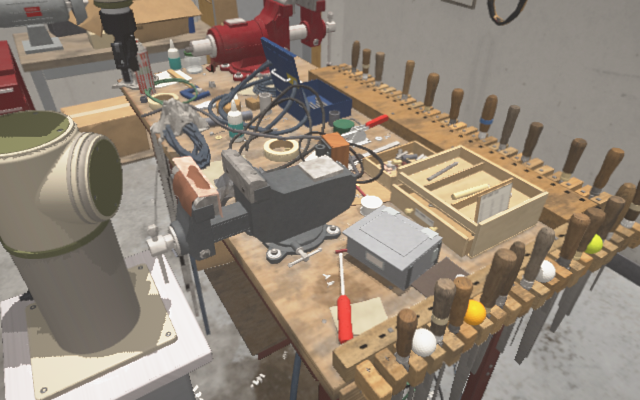

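Top view: box lid about (414,180), red handle (445,247) with blade tip near (390,214), and orange jamb near (298,158). Zooming in on those.

Run:
```python
from h import *
a=load('top');b=load('scene')
A=cv2.resize(a['img'][135:270,270:475],None,fx=3.8,fy=3.8,interpolation=cv2.INTER_CUBIC)
cv2.imwrite('pics/c1.png',A[:,:,::-1])
B=cv2.resize(b['img'][120:350,270:475],None,fx=2.6,fy=2.6,interpolation=cv2.INTER_CUBIC)
cv2.imwrite('pics/c2.png',B[:,:,::-1])
for n,d in(('top',a),('scene',b)):
    h=cv2.cvtColor(d['img'],cv2.COLOR_RGB2HSV)
    m=(((h[...,0]<6)|(h[...,0]>174))&(h[...,1]>170)&(h[...,2]>100)).astype(np.uint8)
    N,l,s,c=cv2.connectedComponentsWithStats(m)
    for i in range(1,N):
        if s[i,4]>60:
            p=np.argwhere(l==i)[:,::-1].astype(float); mu,ev,_=cv2.PCACompute2(p.astype(np.float32),None)[:3]
            t=(p-mu)@ev[0]; e=[mu[0]+ev[0]*t.min(),mu[0]+ev[0]*t.max()]
            print(n,s[i],c[i],np.round(e,1).tolist(),onplane(d,[c[i]]+e,14).round(1).tolist())
```

```text
top [247  57   5  28 113] [249.43362832  69.92920354] [[249.3, 57.0], [249.6, 84.0]] [[911.5, 328.3, 14.0], [953.1, 329.8, 14.0], [866.8, 326.7, 14.0]]
top [428 237  32  22 227] [443.64317181 247.70484581] [[428.3, 238.2], [458.2, 256.7]] [[376.0, -235.0, 14.0], [402.9, -192.5, 14.0], [350.6, -274.9, 14.0]]
scene [366 115  22  11  88] [376.94318182 119.90909091] [[366.3, 124.7], [386.8, 115.5]] [[942.7, 381.4, 14.0], [890.5, 371.6, 14.0], [992.8, 390.8, 14.0]]
scene [338 296  15  47 525] [344.19238095 318.90095238] [[343.3, 295.9], [345.1, 341.8]] [[375.9, -235.0, 14.0], [405.7, -189.4, 14.0], [349.3, -275.8, 14.0]]
```

View pics/c1.png

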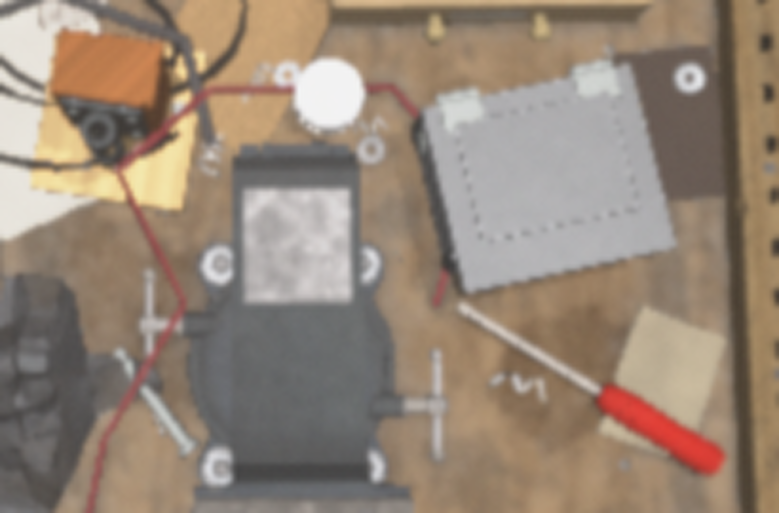

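View pics/c2.png

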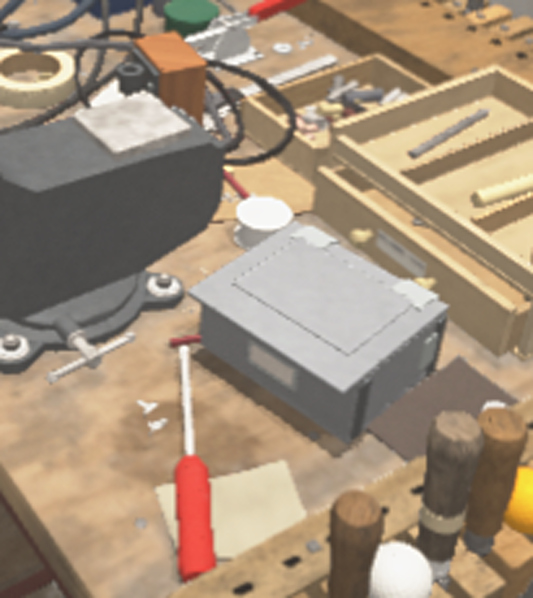

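Crops show: lid corners (c1) front (466,291)/(676,243), back (422,108)/(630,65), so the hinges are at the far side and the front faces the robot. Blade tip is at (460,306), the upper fixed knuckle top at (100,130), the jamb foot corners at (32,188)/(182,208)/(200,60), and the loose pin at (120–190,350–450).

Run:
```python
from h import *
a=load('top');b=load('scene')
f=lambda L:np.array(L)/3.8+[270-.37,135-.37]
g=lambda L:np.array(L)/2.6+[270-.3,120-.3]
L=onplane(a,f([(466,291),(676,243),(630,65),(422,108)]),71.5);print('lid',L.round(1).tolist())
v=L[1]-L[0];u=L[3]-L[0];w=L[2]-L[1]
for q in(v,u,w):print(np.linalg.norm(q),np.degrees(np.arctan2(q[1],q[0])))
print('lid scene',onplane(b,g([(192,292),(344,390),(446,306)]),71.5).round(1).tolist())
print('tip',onplane(a,f([(460,306)]),14),onplane(b,g([(184,345)]),14))
print('kn top',onplane(a,f([(100,130)]),118),onplane(b,g([(131,70)]),118))
F=onplane(a,f([(32,188),(182,208),(200,60)]),12);print(F.round(1).tolist())
for q in(F[1]-F[0],F[2]-F[1]):print(np.linalg.norm(q),np.degrees(np.arctan2(q[1],q[0])))
J=onplane(a,f([(52,93),(158,107),(166,38),(60,30)]),130);print('jambtop',J.round(1).tolist())
for q in(J[1]-J[0],J[2]-J[3]):print(np.linalg.norm(q),np.degrees(np.arctan2(q[1],q[0])))
print('spool',onplane(a,f([(330,93)]),30))
```

```text
lid [[475.1, -83.8, 71.5], [508.9, -235.1, 71.5], [639.8, -207.3, 71.5], [608.8, -55.2, 71.5]]
154.9765149242051 -77.42267910567595
136.69714127252638 12.100943757329649
133.806958615086 12.002943002609761
lid scene [[474.2, -88.1, 71.5], [505.8, -234.9, 71.5], [636.2, -206.7, 71.5]]
tip [[468.99329453 -87.54818384  14.        ]] [[470.53191291 -86.35135918  14.        ]]
kn top [[584.66359239 174.43892263 118.        ]] [[581.28458119 172.5191127  118.        ]]
[[561.3, 237.0, 12.0], [545.1, 122.1, 12.0], [660.7, 108.2, 12.0]]
116.04010283114387 -98.00422562685911
116.38467762962563 -6.860781566216995
jambtop [[608.5, 206.6, 130.0], [598.1, 133.4, 130.0], [646.8, 127.9, 130.0], [653.1, 201.6, 130.0]]
73.97390001501553 -98.05949068548921
73.90306923446218 -94.87011779820878
spool [[629.84203343   9.14290926  30.        ]]
```

Emit:
apply_moves(angular=[[0,0,-0.62],[0,0,-0.62],[0,0,-0.62],[0,0,-0.62],[0,0,-0.62],[0,0,-0.62],[0,0,-0.62],[0,0,-0.62],[0,0,-0.62],[0,0,-0.62],[0,0,-0.62],[0,0,-0.62],[0,0,-0.62],[0,0,-0.62],[0,0,-0.62],[0,0,-0.62],[0,0,-0.62],[0,0,-0.62],[0,0,-0.62],[0,0,-0.62]], travel=[[0.65,-0.94,0.6],[0.65,-0.94,0.6],[0.65,-0.94,0.6],[0.65,-0.94,0.6],[0.65,-0.94,0],[0.65,-0.94,0],[0.65,-0.94,0],[0.65,-0.94,0],[0,-0.94,0],[0,-0.94,0],[0,-0.94,0],[0,-0.94,0],[0,-0.94,0],[0,-0.94,0],[-0.22,-0.94,0],[-0.22,-0.94,0],[-0.22,-0.94,-1],[-0.22,-0.94,-1],[-0.22,-0.94,-1],[-0.22,-0.94,-1]], jaw=[1,1,1,1,1,1,1,1,1,1,1,1,1,1,1,1,1,1,1,1])

```text
time: 2.6
tool_pos: [395.7, -203.7, 190.8]
tcp_rot: [180.0, -0.0, 56.9]
ft_force: [1.5, -0.5, 0.6]
finger_gap: 85.4
grip_force: 0.0
```

Run:
```python
from h import *
d=save('wrist','w1')
h=cv2.cvtColor(d['img'],cv2.COLOR_RGB2HSV)
m=(((h[...,0]<6)|(h[...,0]>174))&(h[...,1]>150)&(h[...,2]>90)).astype(np.uint8)
N,l,s,c=cv2.connectedComponentsWithStats(m)
for i in range(1,N):
    if s[i,4]>200:
        print(s[i]); p=np.argwhere(l==i)[:,::-1]; R=cv2.minAreaRect(p.astype(np.float32)); bx=cv2.boxPoints(R); print(R,onplane(d,bx,14).round(1).tolist())
print(-d['R'].T@d['t'], proj(d,[[396,-202.5,14],[469.7,-87,14]]))
```

```text
Traceback (most recent call last):
KeyError: 'img'
```

View pics/w1.png

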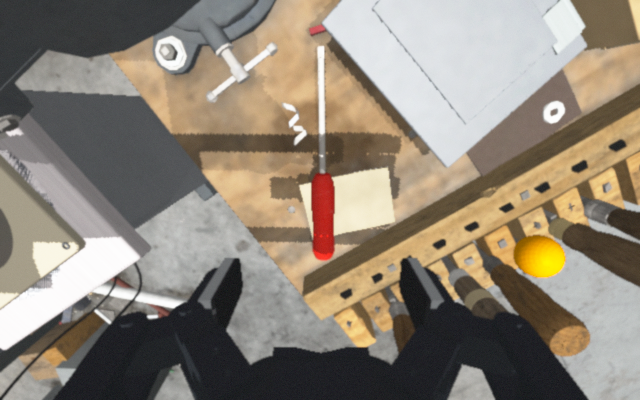

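Wrist view: handle spans (322,258) to (323,173), blade tip at (321,46); driver almost aligned with the tool.

Run:
```python
from h import *
d=load('w1')
P=onplane(d,[(321,46),(322.5,173),(323,258)],14);print(P.round(1).tolist())
v=P[0]-P[2];print(np.linalg.norm(v),np.degrees(np.arctan2(v[1],v[0])),(P[0]-137*v/np.linalg.norm(v)),(P[1]-17*v/np.linalg.norm(v)),(P[2]+87*v/np.linalg.norm(v)))
print(-d['R'].T@d['t'])
```

```text
[[472.3, -87.8, 14.0], [407.0, -191.0, 14.0], [350.9, -278.5, 14.0]]
226.0751672234301 57.522526626893125 [ 398.71570791 -203.38536635   14.        ] [ 397.82164387 -205.38074915   14.        ] [ 397.60140957 -205.13598288   14.        ]
[ 441.71058984 -133.24379487  307.77201064]
```

Emit:
apply_moves(angular=[[0,0,0.08],[0,0,0],[0,0,0],[0,0,0],[0,0,0],[0,0,0],[0,0,0],[0,0,0],[0,0,0],[0,0,0],[0,0,0]], travel=[[0.06,-0.02,-0.8],[0,0,-0.9],[0,0,-0.9],[0,0,-0.7],[0,0,-0.5],[0,0,-0.3],[0,0,0],[0,0,0],[0,0,0],[0,0,0],[0,0,0]], jaw=[1,1,1,1,1,1,0.7,0.3,0,0,0], force=100)

```text
time: 4.03
tool_pos: [399.6, -203.8, 29.4]
tcp_rot: [179.9, -0.0, 57.7]
ft_force: [-0.7, 1.8, 5.8]
finger_gap: 22.7
grip_force: 97.7
```

Emit:
apply_moves(angular=[[0,0,0],[0,0,0],[0,0,0],[0,0,0],[0,0,0]], travel=[[0,0,0.2],[0,0,0.4],[0,0,0.5],[0,0,0.3],[0,0,0]], jaw=[0,0,0,0,0])

```text
time: 4.65
tool_pos: [399.6, -203.9, 85.6]
tcp_rot: [179.9, 0.0, 57.7]
ft_force: [0.8, 0.5, -2.3]
finger_gap: 22.7
grip_force: 98.1
```

```bash
cat > tip.py <<'E'
# driver seen in wrist + scene: handle ends by red mask in scene; triangulate
from h import *
import sys
n=sys.argv[1]
s=r.sense();print(s['tool_pos'],s['finger_gap'],s['ft_force'])
w=save('wrist','w'+n);b=save('scene','s'+n)
bi=cv2.imread('pics/s'+n+'.png')[190:350,260:460];wi=cv2.imread('pics/w'+n+'.png')
o=np.zeros((600,800,3),np.uint8);o[:400,:500]=cv2.resize(bi,(500,400),interpolation=cv2.INTER_CUBIC);
wi=wi[:300,200:440];o[:375,500:800]=cv2.resize(wi,(300,375))
cv2.imwrite('pics/o'+n+'.png',o)
E
python3 tip.py 2
```

```text
[ 399.55955718 -203.94161746   85.62840465] 22.725585798250044 [ 0.80139541  0.46904555 -2.34387403]
```

View pics/o2.png

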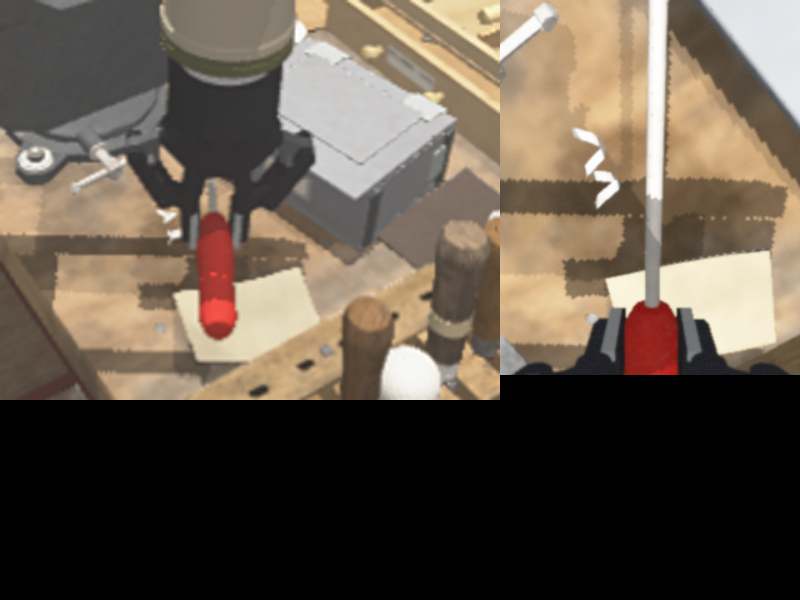

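Left shows the handle held level between the fingers with its end near (218,320); right shows the shank pointing straight ahead, slightly left of the fingers' centre line, with the tip out of view.

Run:
```python
from h import *
s=load('s2');w=load('w2')
dr=np.array([np.cos(np.radians(57.6)),np.sin(np.radians(57.6)),0])
G=np.array([398,-204.3,70.2])
toS=lambda P:(P-[260,190])*2.5
print('end',toS(proj(s,[G-87*dr+[0,0,z] for z in(-10,0,10)])))
print('collar wrist',(proj(w,[G+17*dr+[0,0,z] for z in(-10,0,10)])-[200,0])*1.25)
print('shank100 wrist',(proj(w,[G+100*dr+[0,0,z] for z in(-10,0,10)])-[200,0])*1.25, (proj(w,[G+137*dr])-[200,0])*1.25)
# shank thickness
im=w['img']
for row in (10,60,120,180,220): 
    l=im[row,290:370].astype(int); print(row,[290+i for i in range(80) if l[i].min()>150 and np.ptp(l[i])<25])
```

```text
end [[220.32119186 337.59078759]
 [221.0810729  327.94976057]
 [221.85341943 318.15889929]]
collar wrist [[147.63349592 293.67069113]
 [147.52236514 303.94574523]
 [147.39621604 315.62184985]]
shank100 wrist [[147.39414978  92.45159682]
 [147.23881211  89.22234656]
 [147.05709091  85.44517208]] [[147.10177162 -37.14296053]]
10 [319, 320, 321, 322, 323, 324, 325, 326, 327, 328, 329, 330, 331, 332, 333, 369]
60 [318, 319, 320, 321, 322, 323, 324, 325, 326, 327, 328, 329, 330, 331, 332]
120 [318, 319, 320, 321, 322, 323, 324, 325, 326, 327, 328, 329, 330]
180 [319, 320, 321, 322, 323, 324, 325, 326, 327]
220 []
```

Run:
```python
from h import *
w=load('w2');s=load('s2');im=w['img'].astype(int)
dr=np.array([np.cos(np.radians(57.6)),np.sin(np.radians(57.6)),0]);per=np.array([-dr[1],dr[0],0])
G=np.array([398,-204.3,70.2])
for row in (5,40,80,120,160,200,230):
    g=cv2.GaussianBlur(im[row-3:row+4].mean(0).astype(np.float32),(1,3),0)
    l=g[290:370].mean(1); 
    gr=np.gradient(l); i,j=290+gr[:45].argmax(),290+gr.argmin()
    # predicted px width
    k=min(range(20,140),key=lambda k:abs(proj(w,[G+k*dr])[0,1]-row))
    q=proj(w,[G+k*dr+3.2*per,G+k*dr-3.2*per]); print(row,k,i,j,q[:,0].round(1))
hs=cv2.cvtColor(s['img'],cv2.COLOR_RGB2HSV)
m=(((hs[...,0]<6)|(hs[...,0]>174))&(hs[...,1]>170)&(hs[...,2]>90)); m[:200]=0;m[:,:300]=0;m[:,400:]=0
p=np.argwhere(m)[:,::-1];print('red bottom',p[p[:,1].argmax()],p[:,0].min(),p[:,0].max())
a=np.linspace(0,2*np.pi,36);c=G-87*dr+14*(np.outer(np.cos(a),per)+np.outer(np.sin(a),[0,0,1]))
q=proj(s,c);print('pred',q.max(0),q.min(0))
```

```text
5 125 319 333 [309.9 325.6]
40 112 319 332 [310.2 325.3]
80 97 318 331 [310.5 325.1]
120 80 317 330 [310.8 324.9]
160 61 317 329 [311.2 324.6]
200 41 316 328 [311.6 324.3]
230 25 327 316 [311.8 324.2]
red bottom [346 324] 340 353
pred [356.8523162 326.5617839] [340.02843663 315.69029366]
```

Emit:
apply_moves(angular=[[0,0,0],[0,0,-0.6],[0,0,-0.7],[0,0,-0.8],[0,0,-0.8],[0,0,-0.8],[0,0,-0.8],[0,0,-0.7],[0,0,-0.34],[0,0,0]], travel=[[-0.7,0,-0.1],[-0.7,0,-0.17],[-0.39,0.1,0],[0,0.1,0],[0,0,0],[0,0,0],[0,0,0],[0,0,0],[0,0,0],[0,0,0]], jaw=[0,0,0,0,0,0,0,0,0,0])

```text
time: 6.0
tool_pos: [326.8, -195.1, 72.8]
tcp_rot: [-179.9, 0.0, 13.4]
ft_force: [0.9, 0.4, -1.5]
finger_gap: 22.6
grip_force: 98.2
```

```bash
python3 tip.py 3
```

```text
[ 326.79741097 -195.07048841   72.78748731] 22.588556873562506 [ 0.88636175  0.40964714 -1.51730316]
```

View pics/o3.png

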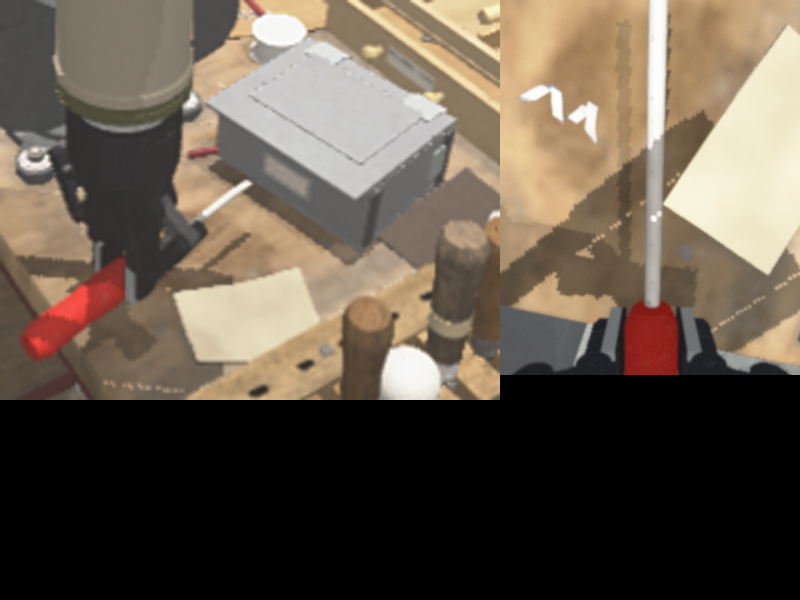

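Scene part: blade tip at (250,182), handle end centre about (36,347), tip clear in front of the box's front face.

Run:
```python
from h import *
s=load('s3');w=load('w3')
e=np.array([np.cos(np.radians(12.3)),np.sin(np.radians(12.3)),0]);n=np.array([-e[1],e[0],0])
c,v=ray(s,np.array([(250,182),(36,347)])/2.5+[260,190])
for off in(-3,0,3):
    p0=np.array([326.8,-195.1,0])+off*n
    P=c+v*(((p0-c)@n)/(v@n))[:,None]; print(off,P.round(1).tolist(),((P-p0)@e).round(1))
# wrist lateral: shank pixels centers
for u,v_ in((656,5),(653,250)):
    px=[((u-500)/1.25+200,v_/1.25)]
    for z in(50,58): print(onplane(w,px,z).round(1), ((onplane(w,px,z)[0]-[326.8,-195.1,0])@np.c_[e,n]).round(1))
```

```text
-3 [[457.0, -169.8, 59.9], [244.1, -216.2, 55.5]] [132.6 -85.3]
0 [[460.2, -166.0, 55.0], [245.6, -212.8, 50.6]] [136.5 -83.1]
3 [[463.4, -162.2, 50.2], [247.2, -209.4, 45.7]] [140.5 -80.9]
[[ 450.3 -167.5   50. ]] [126.5   0.7]
[[ 447.9 -168.    58. ]] [124.1   0.7]
[[ 363.6 -187.3   50. ]] [37.6 -0.2]
[[ 366.2 -186.6   58. ]] [40.3 -0.1]
```

Emit:
apply_moves(angular=[[0,0,0],[0,0,0],[0,0,0],[0,0,0],[0,0,0],[0,0,0],[0,0,0]], travel=[[0,0,0.1],[0.4,0.08,0],[0.4,0.08,0],[0.3,0.08,0],[0,0,0.2],[0,0,0.2],[0,0,0]], jaw=[0,0,0,0,0,0,0])

```text
time: 6.98
tool_pos: [371.3, -186.2, 94.4]
tcp_rot: [179.9, -0.0, 13.4]
ft_force: [0.4, 1.3, -2.4]
finger_gap: 22.9
grip_force: 98.1
```

```bash
python3 tip.py 4
```

```text
[ 371.30357086 -186.20244564   94.38359713] 22.884253799746485 [ 0.44052979  1.31996451 -2.38890536]
```

View pics/o4.png

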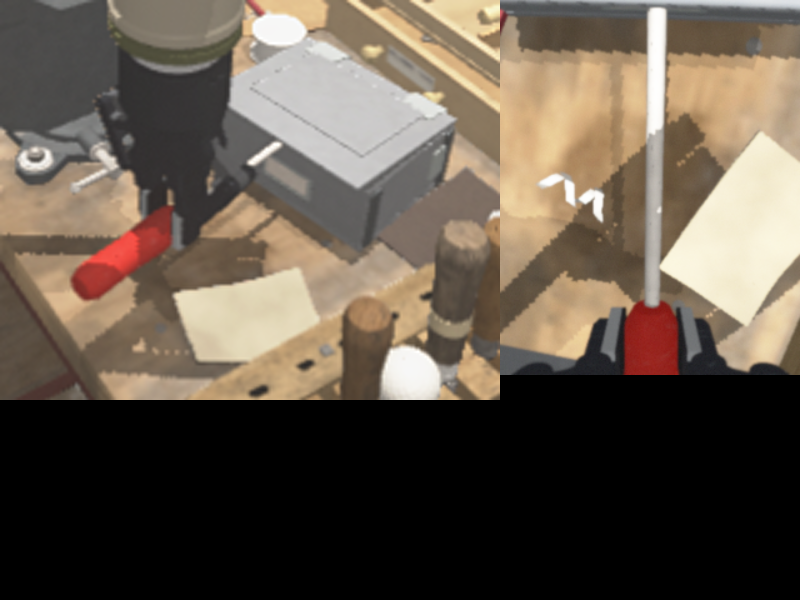

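The blade sits under the lid's front edge at (280,145) in the scene part and (656,8) in the wrist part. Following the arc up.

Emit:
apply_moves(angular=[[0,0,0],[0,0,0],[0,0,0],[0,0,0],[0,0,0],[0,0,0],[0,0,0],[0,0,0],[0,0,0],[0,0,0],[0,0,0],[0,0,0],[0,0,0],[0,0,0],[0,0,0],[0,0,0],[0,0,0],[0,0,0],[0,0,0],[0,0,0]], travel=[[0.06,0.01,0.19],[0.06,0.01,0.19],[0.11,0.02,0.28],[0.11,0.02,0.28],[0.16,0.04,0.25],[0.16,0.04,0.25],[0.2,0.04,0.21],[0.2,0.04,0.21],[0.24,0.05,0.16],[0.24,0.05,0.16],[0.26,0.06,0.1],[0.26,0.06,0.1],[0.27,0.06,0.05],[0.27,0.06,0.05],[0.2,0.04,0],[0.2,0.04,0],[0.15,0.03,0],[0.15,0.03,0],[0,0,0],[0,0,0]], jaw=[0,0,0,0,0,0,0,0,0,0,0,0,0,0,0,0,0,0,0,0])

```text
time: 9.57
tool_pos: [503.2, -157.8, 192.6]
tcp_rot: [-180.0, 0.0, 13.4]
ft_force: [0.1, 0.1, -1.2]
finger_gap: 22.6
grip_force: 98.3
```

Run:
```python
from h import *
w=save('wrist','w5');s=save('scene','s5');t=save('top','t5')
o=np.zeros((600,800,3),np.uint8)
o[:400,:400]=cv2.resize(s['color'][100:300,270:470],(400,400))
o[:400,400:]=cv2.resize(t['color'][110:270,320:480],(400,400))
o[400:,:320]=cv2.resize(w['color'],(320,200))
cv2.imwrite('pics/o5.png',o[:,:,::-1])
```

```text
(no output)
```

View pics/o5.png

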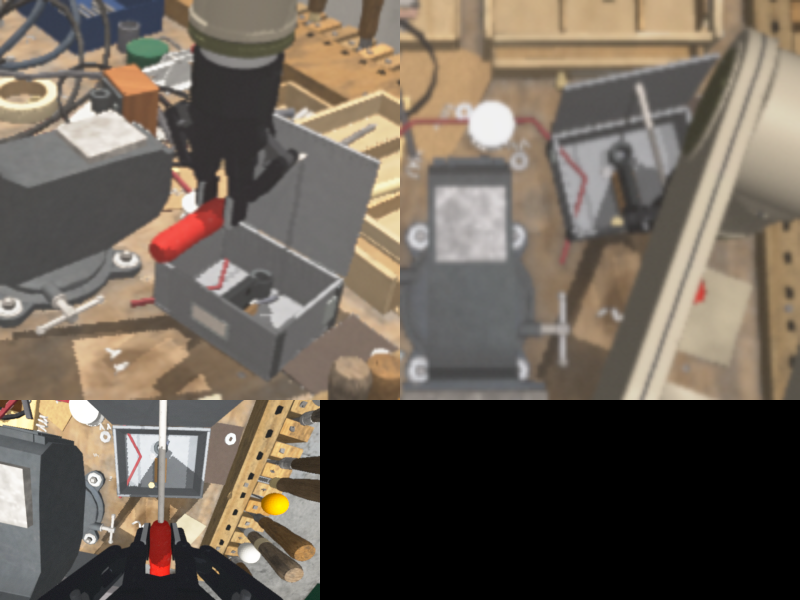

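Scene part: lid stands open just past vertical; leaf in the box with its knuckle at the hinge side ((620,155) in the top part) and the plate towards the front. Now laying the driver back where it was.

Emit:
apply_moves(angular=[[0,0,0],[0,0,0],[0,0,0],[0,0,0],[0,0,0.92],[0,0,0.92],[0,0,0.92],[0,0,0.92],[0,0,0.92],[0,0,0.92],[0,0,0],[0,0,0],[0,0,0],[0,0,0],[0,0,0],[0,0,0]], travel=[[-0.82,-0.18,0],[-0.82,-0.18,0],[-0.82,-0.18,0],[-0.82,-0.18,0],[0.11,-0.07,-0.3],[0.11,-0.07,-0.3],[0.11,-0.07,-0.3],[0.11,-0.07,-0.3],[0.11,-0.07,-0.3],[0.11,-0.07,-0.3],[0,0,-0.8],[0,0,-0.7],[0,0,-0.4],[0,0,-0.15],[0,0,0],[0,0,0]], jaw=[0,0,0,0,0,0,0,0,0,0,0,0,0,0,0,0])

```text
time: 11.72
tool_pos: [399.2, -204.0, 39.8]
tcp_rot: [179.9, 0.0, 57.6]
ft_force: [1.0, -0.2, -0.2]
finger_gap: 22.7
grip_force: 98.3
```

Emit:
apply_moves(angular=[[0,0,0],[0,0,0],[0,0,0],[0,0,0]], travel=[[0,0,-0.1],[0,0,-0.1],[0,0,0],[0,0,0]], jaw=[0,0,0,0])

```text
time: 12.22
tool_pos: [398.4, -203.4, 30.6]
tcp_rot: [-180.0, 0.0, 57.6]
ft_force: [0.4, 0.5, -0.8]
finger_gap: 22.5
grip_force: 98.3
```

Emit:
apply_moves(angular=[[0,0,0],[0,0,0],[0,0,0],[0,0,0],[0,0,0],[0,0,0],[0,0,0],[0,0,0]], travel=[[0,0,-0.03],[0,0,0],[0,0,0],[0,0,0],[0,0,0],[0,0,0],[0,0,0],[0,0,0]], jaw=[0,0,0.35,0.45,0.6,0.8,1,1], force=60)

```text
time: 13.22
tool_pos: [398.4, -203.4, 29.5]
tcp_rot: [180.0, 0.0, 57.6]
ft_force: [-0.3, -1.0, -0.4]
finger_gap: 85.5
grip_force: 0.0
```

Emit:
apply_moves(angular=[[0,0,0],[0,0,0],[0,0,0],[0,0,0],[0,0,-0.94],[0,0,-0.94],[0,0,-0.94],[0,0,-0.94],[0,0,-0.94],[0,0,-0.94],[0,0,0]], travel=[[0,0,0.7],[0,0,1],[0,0,1],[0,0,1],[0.3,0.16,0],[0.3,0.16,0],[0.3,0.16,0],[0.3,0.16,0],[0.3,0.16,0],[0.3,0.16,0],[0,0,0]], jaw=[1,1,1,1,1,1,1,1,1,1,1])

```text
time: 14.6
tool_pos: [470.8, -164.7, 177.4]
tcp_rot: [-180.0, 0.0, 12.6]
ft_force: [-0.8, -0.5, -0.8]
finger_gap: 85.3
grip_force: 0.0
```

Run:
```python
from h import *
w=save('wrist','w6');t=save('top','t6');s=save('scene','s6')
print(r.sense()['tool_pos'],r.sense()['tcp_rot'])
p=proj(w,[[568,-143,5],[568,-143,66]]);print(p)
# red driver still there?
for d in(t,s):
    h=cv2.cvtColor(d['color'],cv2.COLOR_RGB2HSV);m=((h[...,0]<6)|(h[...,0]>174))&(h[...,1]>170)&(h[...,2]>100)
    m[:200]=0;q=np.argwhere(m)[:,::-1];q=q[(q[:,0]>300)&(q[:,0]<480)]
    if len(q):print(len(q),onplane(d,[q.mean(0)],14))
x,y=p[0].astype(int);x0=max(0,min(x-150,340));y0=max(0,min(y-120,160));print(x0,y0)
o=np.zeros((600,800,3),np.uint8);o[:480,:600]=cv2.resize(w['color'][y0:y0+240,x0:x0+300],(600,480),interpolation=cv2.INTER_CUBIC)
o[480:,:240]=cv2.resize(s['color'][100:300,270:470],(240,120)) 
o[:200,600:]=cv2.resize(s['color'][100:300,270:470],(200,200)) 
o[200:400,600:]=cv2.resize(t['color'][110:270,320:480],(200,200))
cv2.imwrite('pics/o6.png',o[:,:,::-1])
```

```text
[ 470.02295469 -165.16236646  177.34769266] [-1.79993495e+02  2.50924368e-02  1.26077693e+01]
[[320.40608932  90.38169224]
 [320.42335913  85.79747824]]
135 [[ 365.80731821 -252.6109172    14.        ]]
485 [[ 372.49678355 -238.88563361   14.        ]]
170 0
```

View pics/o6.png

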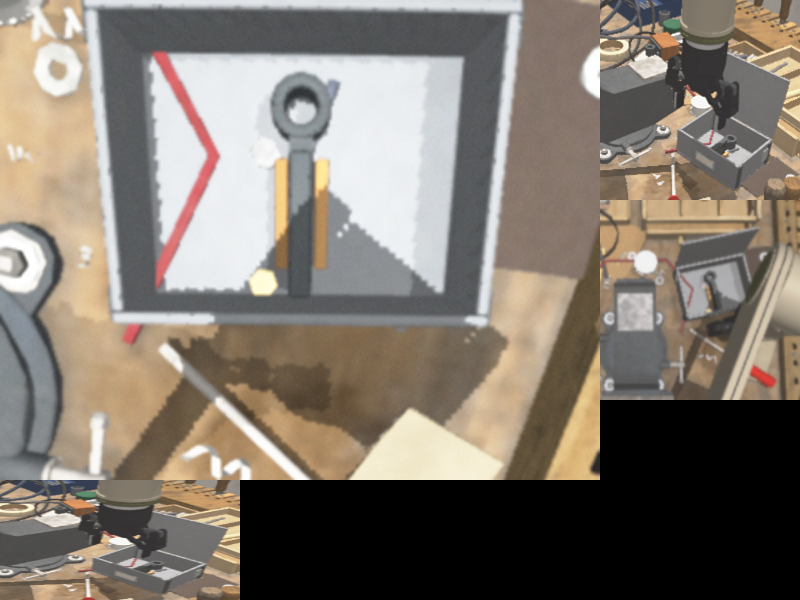

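Knuckle hole at (301,104) and plate front end at (300,297), centre line x≈300 in the crop (scale 2, offset 170,0); the driver lies in place, tip at (165,347).

Run:
```python
from h import *
w=load('w6');f=lambda a:np.array(a)/2-.25+[170,0]
k=onplane(w,f([(301,104)]),39)[0];p=onplane(w,f([(300,297)]),49)[0];q=onplane(w,f([(300.5,160)]),49)[0]
print(k,p,q,onplane(w,f([(289,220),(312,220)]),49))
for a,b in((k,p),(q,p)):
    v=(a-b)[:2];print(np.linalg.norm(v),np.degrees(np.arctan2(v[1],v[0])))
e=np.array([np.cos(np.radians(12.4)),np.sin(np.radians(12.4)),0])
print('plate c',k-48*e,p+30*e)
# tip of driver
print(onplane(w,f([(165,347)]),14))
# rim of box
print(onplane(w,f([(90,10),(520,10),(112,322),(490,326)]),66))
```

```text
[ 595.27142425 -136.8092378    39.        ] [ 519.48120878 -153.16996594   49.        ] [ 573.52239539 -141.4270042    49.        ] [[ 549.76692515 -141.75457869   49.        ]
 [ 551.85409024 -151.15821705   49.        ]]
77.5359928371802 12.181440257957448
55.30232364472502 12.25958790184272
plate c [ 548.39115489 -147.1165335    39.        ] [ 548.78137713 -146.72790612   49.        ]
[[474.84283669 -91.86761155  14.        ]]
[[ 604.3687029   -58.49068395   66.        ]
 [ 637.33041701 -206.73433693   66.        ]
 [ 495.07139385  -79.01485209   66.        ]
 [ 527.33273422 -232.10776584   66.        ]]
```

Emit:
apply_moves(angular=[[0,0,-0.05],[0,0,0],[0,0,0],[0,0,0],[0,0,0],[0,0,0],[0,0,0],[0,0,0],[0,0,0],[0,0,0]], travel=[[0.65,0.15,0],[0.65,0.15,0],[0.66,0.15,0],[0,0,0],[0,0,-0.8],[0,0,-0.9],[0,0,-0.8],[0,0,-0.5],[0,0,-0.25],[0,0,0]], jaw=[1,1,1,1,1,1,1,1,1,1], force=80)

```text
time: 16.0
tool_pos: [548.6, -147.1, 47.5]
tcp_rot: [-180.0, 0.0, 12.1]
ft_force: [0.8, -0.2, 0.6]
finger_gap: 84.8
grip_force: 0.0
```

Emit:
apply_moves(angular=[[0,0,0],[0,0,0],[0,0,0],[0,0,0],[0,0,0],[0,0,0],[0,0,0],[0,0,0]], travel=[[0,0,0],[0,0,0],[0,0,0],[0,0,0],[0,0,0],[0,0,0],[0,0,0],[0,0,0]], jaw=[0.7,0.4,0.2,0,0,0,0,0], force=80)

```text
time: 17.0
tool_pos: [549.1, -147.1, 47.9]
tcp_rot: [180.0, -0.0, 12.0]
ft_force: [-1.0, -0.5, 5.7]
finger_gap: 8.6
grip_force: 79.0
```

Emit:
apply_moves(angular=[[0,0,0],[0,0,0],[0,0,0],[0,0,0],[0,0,0],[0,0,0],[0,0,0]], travel=[[0,0,0.2],[0,0,0.5],[0,0,0.8],[0,0,1],[0,0,1],[0,0,0.6],[0,0,0]], jaw=[0,0,0,0,0,0,0])

```text
time: 17.88
tool_pos: [550.3, -147.6, 215.2]
tcp_rot: [179.8, -0.3, 12.1]
ft_force: [0.4, 0.5, -2.9]
finger_gap: 8.5
grip_force: 78.1
```

Run:
```python
from h import *
s0=r.sense();w=save('wrist','w7')
T=np.array(s0['tool_pos']);a=np.radians(s0['tcp_rot'][2]);e=np.array([np.cos(a),np.sin(a),0])
K=T+48*e+[0,0,-20.9+12];p=proj(w,[K])[0];print(T,s0['tcp_rot'],p,proj(w,[K+[0,0,0],K+13*e]))
g=cv2.cvtColor(w['color'],cv2.COLOR_RGB2GRAY);x,y=p.astype(int)
c=g[y-60:y+60,x-60:x+60]
C=cv2.HoughCircles(cv2.medianBlur(c,3),cv2.HOUGH_GRADIENT,1,10,param1=80,param2=15,minRadius=10,maxRadius=45)
if C is not None:
    print([(q[0]+x-60,q[1]+y-60,q[2]) for q in C[0][:6].tolist()])
print(cv2.resize(c,(40,30),interpolation=cv2.INTER_AREA)//10)
```

```text
[ 550.33046541 -147.5777506   215.19792528] [179.81962546  -0.28385447  12.05317248] [320.52691027 188.24058042] [[320.52691027 188.24058042]
 [320.50742659 160.73969723]]
[(np.float64(304.5), np.float64(188.5), 42.20000076293945), (np.float64(304.5), np.float64(213.5), 42.20000076293945), (np.float64(306.5), np.float64(201.5), 44.400001525878906), (np.float64(321.5), np.float64(178.5), 23.0), (np.float64(324.5), np.float64(195.5), 41.0), (np.float64(294.5), np.float64(212.5), 33.29999923706055)]
[[22 19 13 ... 19 19 19]
 [22 22 17 ... 15 18 19]
 [22 22 21 ...  9 12 17]
 ...
 [15 17 21 ... 16 15 14]
 [16 15 16 ... 16 15 14]
 [16 16 16 ... 15 14 14]]
```

Run:
```python
from h import *
np.set_printoptions(linewidth=250,threshold=10000)
w=load('w7');g=cv2.cvtColor(w['img'],cv2.COLOR_RGB2GRAY)
c=g[130:260,260:380]
print(cv2.resize(c,(40,44),interpolation=cv2.INTER_AREA)//10)
```

```text
[[22 21 14 14 22 22 22 23 23 22 22 22 23 20 14 12 12 12 12 12 12 12 12 13 12 12 12 13 13 13 13 13 12 12 13 16 19 19 19 19]
 [22 22 18 12 17 22 22 22 22 22 22 22 21 14 12 12 12 12 12 12 12 12 12 14 12 12 12 12 12 12 12 12 13 13 13 13 13 14 18 19]
 [22 22 21 14 12 19 21 21 22 22 22 22 20 12 12 12 12 12 12 12 12 12 13 14 12 12 12 12 12 12 12 12 13 13 13 12 10  9 13 18]
 [22 22 20 18 12 14 20 20 21 22 22 21 14 12 12 12 12 12 12 12 12 12 14 13 12 12 12 12 12 12 12 12 13 13 13 12 10  9  9 11]
 [22 21 20 20 15 12 18 20 20 21 22 18 12 12 12 12 12 12 12 12 12 12 14 13 12 12 12 12 12 12 12 12 12 12 13 12 10  9  9  9]
 [21 20 20 20 20 13 14 19 20 20 22 13 12 12 12 12 12 12 12 12 12 13 13 12 12 12 12 12 13 12 12 12 12 12 13 12  9  9  9  9]
 [21 20 20 20 21 18 12 17 20 20 16 12 12 12 13 12 12 12 12 15 19 14 12 12 12 12 12 12 13 12 12 13 13 13 13 12 10  9  9  9]
 [19 21 20 20 20 20 14 13 19 16 12 12 12 14 20 19 15 12 12 19 23 15 12 12 12 12 12 12 13 12 13 13 12 13 13 12  9  9  9  9]
 [20 22 20 19 19 19 17 12 15 15 12 12 13 20 23 23 19 12 11 15 16 11 11 12 12 12 12 12 12 12 12 12 13 13 13 12  9  9 
[... 3612 characters left out ...]
16 15 15 15 14  6  7  7  7  7  7  8 13  9  8  8  9  9 10 13 16 16 16 16 16 16 14 14]
 [16 16 16 16 18 22 24 19 11  9 13 15 14 13 11 11  9  5  6  7  7  7  7  7 10  9  9  8  8  9 12 16 16 17 16 16 16 15 14 14]
 [16 16 16 17 18 18 21 24 20 11  8 11 13 12 10 10  8  5  6  6  6  7  6  6 10 10 10  8  9 11 15 15 16 17 16 16 16 15 15 15]
 [16 16 16 17 18 18 18 21 24 20 11  7  9 11 10 10  8  5  5  5  5  7  7  6  9 10 10  8  8 13 15 15 15 16 15 16 16 15 15 15]
 [17 16 16 17 18 19 18 17 19 23 13  3  3  8 10 10  7  5  5  5  5  6  6  6  9 10 10  6  4  5 11 14 15 14 17 20 17 15 15 16]
 [17 16 16 17 18 19 18 16 13  9  3  3  3  9 10 10  7  5  5  5  5  5  6  5  9 10 10  6  3  3  4 10 13 16 22 22 22 20 16 15]]
```

Emit:
apply_moves(angular=[[0,0,0],[0,0,0],[0,0,0],[0,0,-0.27],[0,0,-0.27],[0,0,-0.27],[0,0,-0.27],[0,0,-0.27],[0,0,-0.27],[0,0,-0.27],[0,0,-0.27],[0,0,-0.27],[0,0,0],[0,0,0],[0,0,0],[0,0,0],[0,0,0]], travel=[[-0.4,0,0.9],[-0.5,0,1],[-0.6,0,1],[0,0.93,0],[0,0.93,0],[0,0.93,0],[0,0.93,0],[0,0.93,0],[0,0.93,0],[0,0.93,0],[0,0.93,0],[0,0.93,0],[0,0,-0.5],[0,0,-1],[0,0,-1],[0,0,-0.5],[0,0,0]], jaw=[0,0,0,0,0,0,0,0,0,0,0,0,0,0,0,0,0])

```text
time: 20.05
tool_pos: [487.4, 186.8, 205.0]
tcp_rot: [179.9, 0.3, -7.4]
ft_force: [-0.5, 0.1, -2.2]
finger_gap: 8.6
grip_force: 78.7
```

Run:
```python
from h import *
np.set_printoptions(linewidth=260,threshold=10000)
s0=r.sense();w=save('wrist','w8');print(s0['tool_pos'],s0['tcp_rot'],s0['ft_force'],s0['finger_gap'])
p=proj(w,[[583,173.5,118],[583+13,173.5,118],[583,173.5,94]]);print(p)
x,y=p[0].astype(int);x0,y0=x-75,max(0,y-75);g=cv2.cvtColor(w['color'],cv2.COLOR_RGB2GRAY);c=g[y0:y0+150,x0:x0+150];print(x0,y0)
print(cv2.resize(c,(50,50),interpolation=cv2.INTER_AREA)//10)
```

```text
[487.38097355 186.84004179 204.98526622] [179.88568172   0.25535398  -7.41056319] [-0.52678341  0.05693836 -2.22645295] 8.56739726917243
[[321.68568331  87.37934078]
 [319.175413    66.6206003 ]
 [321.481127    89.36430281]]
246 12
[[23 23 23 20 12 13 13 13 12 13 13 13 13 14 14 13 13 13 13 13 13 13 13 13 13 13 13 14 14 14 14 14 14 14 14 15 14 14 14 13 13 13 13 10 10 10  9  6  9 15]
 [23 23 23 20 12 13 13 12 13 13 13 13 14 14 13 13 13 13 13 13 13 13 13 13 13 13 14 14 14 14 14 14 14 14 15 14 14 14 13 13 13 13 14 12 10 10  9 10 16 17]
 [23 23 23 23 13 13 12 13 13 13 13 14 14 13 13 13 13 13 13 13 13 13 13 13 13 14 14 14 14 14 14 14 14 15 15 14 14 14 13 13 13 13 14 12  9 10 10 11 17 17]
 [23 23 23 23 13 12 12 13 13 13 13 14 14 13 13 13 13 13 13 13 13 13 13 14 14 14 14 14 14 14 14 14 15 15 14 14 14 13 14 13 13 14 14 12  8 10 10 10 16 12]
 [23 23 23 23 12 12 13 13 13 13 14 14 13 13 13 13 13 13 13 13 13 13 14 14 14 14 14 14 14 14 14 14 15 15 14 14 13 13 13 13 14 14 14 12  7  9 10 10 11  9]
 [23 24 24 23 12 12 13 13 13 14 14 13 13 13 13 13 14 13 13 13 13 13 14 14 14 14 14 14 14 14 14 15 15 14
[... 6082 characters left out ...]
 7  7  6  6  7  7  7  7  8  8  8  8  8  7  9 10  7  7  7  8  8  7  7  6  7  7  5  6 10]
 [24 24 24 24 24 24 23 17 13 11  7  6  6  5  6  7  7  7  7  7  7  7  7  7  7  7  7  7  7  7  7  8  8  8  8  8 10  9  6  7  8  7  7  7  6  6  6  7 11 14]
 [24 24 24 24 23 21 15 12 11 10 10  6  6  6  5  6  7  7  6  6  6  6  6  6  6  6  7  7  7  7  7  8  8  8  8  7  9 10  7  6  7  6  6  6  6  6  5  9 15 20]
 [23 24 24 23 18 14 13 12 10 10 10  7  7  6  5  5  6  7  6  6  6  5  4  4  4  4  4  5  5  7  7  7  7  7  7  7  7  9  9  6  6  6  6  6  6  6  5 11 18 23]
 [17 23 20 16 15 14 13 12 10 10  7  7  7  6  5  5  7  7  6  6  4  4  4  4  4  4  4  4  4  5  7  7  7  7  7  6  6  7  9  8  6  6  6  6  6  6  6 12 20 23]]
```

Run:
```python
from h import *
w=load('w8');g=cv2.cvtColor(w['img'],cv2.COLOR_RGB2GRAY).astype(float)
print('jamb axis',onplane(w,[(315.85,83.5)],118))
# front top edge of block via red-ness (orange)
im=w['img'].astype(int);P=[]
for x in range(268,366,4):
    col=cv2.GaussianBlur(im[:,x-1:x+2,:].mean(1).astype(np.float32)[:,None,:],(1,5),0)[:,0]
    o=(col[:,0]-col[:,2]); gr=np.gradient(o)[30:62]; P.append((x,30+gr.argmin()))
print(P)
Q=onplane(w,P,130);x,y=Q[:,1],Q[:,0]
f=np.polyfit(x,y,1)
for _ in range(4):
    e=np.abs(np.polyval(f,x)-y);k=e<max(1,1.5*np.median(e));f=np.polyfit(x[k],y[k],1)
print('yaw',np.degrees(np.arctan(-f[0])),k.sum(),Q[[0,-1]].round(1).tolist())
# refine hole center: dark->ring boundary, radial
c0=np.array([315.85,83.5]);pts=[]
G=cv2.GaussianBlur(g.astype(np.float32),(3,3),0)
for th in np.linspace(0,2*np.pi,48,endpoint=False):
    rr=np.arange(6,27,.5);xx=c0[0]+rr*np.cos(th);yy=c0[1]+rr*np.sin(th)
    l=cv2.remap(G,xx.astype(np.float32)[None],yy.astype(np.float32)[None],1)[0]
    i=np.gradient(l)[6:18].argmax()+6; pts.append((xx[i],yy[i]))
print('hole fit',cv2.fitEllipse(np.array(pts,np.float32)))
```

```text
jamb axis [[585.9401081  177.09857766 118.        ]]
[(268, np.int64(49)), (272, np.int64(50)), (276, np.int64(51)), (280, np.int64(51)), (284, np.int64(51)), (288, np.int64(51)), (292, np.int64(51)), (296, np.int64(51)), (300, np.int64(51)), (304, np.int64(51)), (308, np.int64(51)), (312, np.int64(52)), (316, np.int64(52)), (320, np.int64(52)), (324, np.int64(52)), (328, np.int64(52)), (332, np.int64(52)), (336, np.int64(52)), (340, np.int64(52)), (344, np.int64(53)), (348, np.int64(53)), (352, np.int64(53)), (356, np.int64(53)), (360, np.int64(53)), (364, np.int64(52))]
yaw -9.012968713063962 25 [[608.5, 203.6, 130.0], [599.2, 145.1, 130.0]]
hole fit ((316.49005126953125, 84.9141845703125), (22.12639808654785, 23.65106773376465), 174.12953186035156)
```

Emit:
apply_moves(angular=[[0,0,-0.1],[0,0,0],[0,0,0],[0,0,0],[0,0,0],[0,0,0]], travel=[[0.15,0.09,-0.5],[0,0,-0.9],[0,0,-0.8],[0,0,-0.4],[0,0,0],[0,0,0]], jaw=[0,0,0,0,0,0])

```text
time: 20.85
tool_pos: [496.2, 191.7, 105.5]
tcp_rot: [-179.9, -0.2, -8.2]
ft_force: [0.6, -0.7, -3.7]
finger_gap: 8.9
grip_force: 78.8
```

```bash
cat > look.py <<'E'
from h import *
import sys
def holefit(w,c0,ri,ro,pol=1):
    G=cv2.GaussianBlur(cv2.cvtColor(w['color'],cv2.COLOR_RGB2GRAY).astype(np.float32),(3,3),0)
    for _ in range(3):
        pts=[]
        for th in np.linspace(0,2*np.pi,60,endpoint=False):
            rr=np.arange(ri,ro,.5);xx=c0[0]+rr*np.cos(th);yy=c0[1]+rr*np.sin(th)
            l=cv2.remap(G,xx.astype(np.float32)[None],yy.astype(np.float32)[None],1)[0]
            i=(pol*np.gradient(l)).argmax(); pts.append((xx[i],yy[i]))
        E=cv2.fitEllipseDirect(np.array(pts,np.float32));c0=E[0]
    return E
if __name__=='__main__':
    np.set_printoptions(linewidth=260,threshold=10000)
    s0=r.sense();w=save('wrist',sys.argv[1]);T=np.array(s0['tool_pos']);a=np.radians(s0['tcp_rot'][2]);e=np.array([np.cos(a),np.sin(a),0])
    print(T,s0['tcp_rot'],s0['ft_force'])
    J=np.array([585.4,176.8,118]);p=proj(w,[J,J+[7,0,0],J+[13,0,0]]);print(p.round(1).tolist())
    R=np.hypot(*(p[1]-p[0]));E=holefit(w,p[0],.75*R,1.3*R);print('R',R,E,onplane(w,[E[0]],118))
    K=T+48*e+[0,0,-8.9];q=proj(w,[K,K+7*e]);print('leaf',q.round(1).tolist())
    x0,y0=int(p[0,0])-60,max(0,int(p[0,1])-50);g=cv2.cvtColor(w['color'],cv2.COLOR_RGB2GRAY)
    c=g[y0:y0+200,x0:x0+120];print(x0,y0);print(cv2.resize(c,(30,50),interpolation=cv2.INTER_AREA)//10)
E
python3 look.py w9
```

```text
[496.23706804 191.72147674 105.5441867 ] [-1.79931260e+02 -1.59690928e-01 -8.18979374e+00] [ 0.5791041  -0.68840329 -3.74912251]
[[326.7, 88.2], [324.0, 66.6], [321.5, 47.3]]
R 21.822963258878936 ((326.16558837890625, 88.47308349609375), (41.06496810913086, 43.87300491333008), 176.92369079589844) [[585.34043542 177.0143906  118.        ]]
leaf [[320.8, 188.2], [320.8, 173.6]]
266 38
[[ 8  8  8  7  7  8  8  8  8  8  8  9  8  8  8  9  9  9  9  9  9  9  9  9  9 10 10 10 10 10]
 [ 3  3  3  3  4  4  4  4  4  4  4  4  4  4  4  4  4  4  4  4  4  4  4  4  5  5  5  5  5  5]
 [ 3  3  3  3  3  3  3  3  3  3  4  8  9  9  9  9  9  7  6  6  3  3  3  3  3  3  3  3  3  3]
 [14 14 12  8  4  3  3  3  3  3  4 10 10 10 10 10 10 10 10  9  4  3  3  3  3  3  4  5  7  8]
 [12 12 11  9  4  3  3  3  3  3  6 10 10 10 10 10 10 10 10  9  4  3  3  3  3  3  7 13 16 18]
 [ 4  5  5  4  3  3  3  3  3  6  9 10 10 11 11 11 11 11 10 10  8  4  3  3  3  3  5  7  8  8]
 [11  4  3  3  3  3  3  4  7  9 10 11 11 11 10 10 11 11 11 10 10  8  4  3  3  3  3  3  3  5]
 [20 14  4  4  4  4  4  5 10 10 11 10  9  7  6  7  7  8 10 11 1
[... 3236 characters left out ...]
 6  6  5  6  7  7  7  7  7  7  7  7  7  7  6  6]
 [ 5  5  5  5  5  5  5  5  5  5  5  5  5  5  5  5  6  7  7  7  7  7  7  7  7  7  7  7  7  6]
 [ 9  8  5  5  5  5  5  5  6  6  5  5  5  5  5  5  6  7  7  7  7  7  7  7  7  7  7  8 11 12]
 [11 10  6  5  5  5  5  5  6  6  5  5  5  5  5  5  5  6  6  6  7  7  7  7  7  7  8 13 20 19]
 [ 7 10  8  6  5  5  5  5  5  5  5  5  5  5  4  5  5  5  5  5  7  7  7  7  7  7  7 12 19 20]
 [ 4  7 10  6  5  5  5  5  5  5  5  4  3  3  4  4  5  5  5  5  7  7  7  7  7  8  8 10 17 18]
 [ 8  8  8  7  7  7  7  7  6  6  6  4  4  4  4  4  5  5  5  6  7  7  7  7  8 11 10 10 19 18]
 [10 10 10 10 10  9  9  8  7  7  7  5  5  5  5  5  5  6  6  6  7  7  8 10 10 10 10  9 18 18]]
```

Emit:
apply_moves(angular=[[0,0,0],[0,0,0],[0,0,0],[0,0,0],[0,0,0]], travel=[[0,0,-0.16],[0,0,0],[0,0,0],[0,0,0],[0,0,0]], jaw=[0,0,0,0,0])

```text
time: 21.52
tool_pos: [494.9, 191.4, 97.2]
tcp_rot: [-180.0, -0.0, -8.2]
ft_force: [-0.9, 0.1, -3.2]
finger_gap: 8.6
grip_force: 78.8
```

Emit:
apply_moves(angular=[[0,0,0],[0,0,0],[0,0,0],[0,0,0],[0,0,0],[0,0,0],[0,0,0],[0,0,0]], travel=[[0.1,-0.02,0.04],[0.25,-0.04,0],[0.25,-0.05,0],[0.2,-0.04,0],[0.15,-0.02,0],[0.1,-0.02,0],[0,0,0],[0,0,0]], jaw=[0,0,0,0,0,0,0,0])

```text
time: 22.52
tool_pos: [536.6, 183.8, 98.6]
tcp_rot: [180.0, 0.0, -8.2]
ft_force: [0.3, 0.3, -3.0]
finger_gap: 8.5
grip_force: 78.8
```

```bash
cat > chk.py <<'E'
from h import *
from look import holefit
import sys
s0=r.sense();w=save('wrist',sys.argv[1]);T=np.array(s0['tool_pos']);a=np.radians(s0['tcp_rot'][2]);e=np.array([np.cos(a),np.sin(a),0])
print(T,s0['tcp_rot'],s0['ft_force'],s0['wrist_torque'])
J=np.array([585.3,177.0,118]);p=proj(w,[J,J+[7,0,0]]);R=np.hypot(*(p[1]-p[0]))
E=holefit(w,p[0],.75*R,1.3*R);print('jamb',p[0],E,onplane(w,[E[0]],118));print('leaf knuckle model',T+48*e+[0,0,-20.9])
for n in('top','scene'):
    d=save(n,sys.argv[1]+n)
E
python3 chk.py wa
```

```text
[536.59077104 183.80521658  98.5905809 ] [ 1.79994781e+02  1.89102796e-02 -8.18254379e+00] [ 0.29673324  0.25563035 -2.99249685] [-0.04712242  0.09004993 -0.02879805]
jamb [320.42008777 206.22029756] ((320.4001159667969, 204.7540740966797), (35.678306579589844, 39.06034851074219), 87.98066711425781) [[585.87295566 176.9246406  118.        ]]
leaf knuckle model [584.10211374 176.97350264  77.6905809 ]
```

Emit:
apply_moves(angular=[[0,0,0],[0,0,0],[0,0,0],[0,0,0],[0,0,0]], travel=[[0.02,0,0],[0,0,0],[0,0,0],[0,0,0],[0,0,0]], jaw=[0,0,0,0,0])

```text
time: 23.3
tool_pos: [537.6, 183.8, 98.7]
tcp_rot: [-180.0, 0.0, -8.2]
ft_force: [-0.4, 0.2, -2.9]
finger_gap: 8.6
grip_force: 78.8
```

Run:
```python
from h import *
s=r.sense();print(s['tool_pos'],s['ft_force'],s['qd'].round(2))
d=save('top','tf');t6=load('t6')
h=cv2.cvtColor(d['color'],cv2.COLOR_RGB2HSV);m=((h[...,0]<6)|(h[...,0]>174))&(h[...,1]>170)&(h[...,2]>100)
m[:225]=0;q=np.argwhere(m)[:,::-1];q=q[(q[:,0]>400)&(q[:,0]<480)];print('handle',len(q),onplane(d,[q.mean(0)],14))
print(r.hand_in())
```

```text
[537.62825055 183.75621697  98.67487702] [-0.39372174  0.22788328 -2.92462498] [ 0.05 -0.07  0.01 -0.    0.03 -0.03]
handle 233 [[ 376.96263982 -235.7556117    14.        ]]
the job is handed in; nothing more can be done
None
```

The job is handed in at 23 s with no verdict returned: the lid was levered open with the blade, the screwdriver is back on the bench where it lay, and the gripper holds the leaf still with its knuckle an estimated 1 mm or less from the jamb axis and from mid-gap height, with no contact force felt at the wrist; the height rests on the grasp measurement and was not checked directly in the gap.

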